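Free the stuck slide carriage and clamp it at its end stop

ROBOT

A 6-joint arm with a two-finger parallel gripper is mounted at the origin on a cart in front of the work surface, level with it; the furniture and walls round the work are solid. World frame = base frame: x ahead of the robot, y to its left, z up, the work surface at z = 0. Lengths are in m, angles in rad, forces in N, time in s.
With the tool pointing down it reaches from about 0.15 to 0.775 m from the base axis. Payload 6.1 kg.
Tool frame: the origin (TCP) lies on the centre line of the jaws, within the pads' length; the fingertips stand 14 mm ahead of it and the grasp point (between the pads) lies 5 mm behind it (r.tip_extent is the distance from the TCP to the fingertips, in m); z points along the fingers, y is the direction in which the jaws open and shut (so a half turn about z gives the same grasp; the last joint's range is limited). The gripper opens to 85 mm and grips with 20 to 120 N. Pads are 22 mm wide; open, the fingers measure 114 mm over their backs; the gripper's body (76 mm by 85 mm) begins 54 mm behind the grasp point. The pads swing forward as they close: fully open they stand 13 mm farther back than shut.
Start: joints at [-1.294, 0.126, -0.04, 1.405, 0, 1.571], TCP at [0.143, -0.505, 0.245] pointing down, gripper open.
Joint ranges: [-2.72, 2.72], [-0.95, 1.95], [-1.27, 1.35], [-1.78, 2.02], [-1.46, 1.47], [-3.14, 3.14]. Speed limits (rad/s): [2.39, 2.39, 3.01, 3.14, 3.14, 3.14].

INTERFACE

Orientations are given as a unit quaternion [w, x, y, z].
In Python, from plant import r, viewer gives the robot as it stands.
- The arm moves only by the tool jog_arm, never from a script. Its argument "increments" is a list of rows, each an object of numbers: "x", "y", "z": the shift along the tool's x, y, z in mm; "wx", "wy", "wz": the turn, a rotation vector about the tool's x, y, z in rad. In form: [{"x": .., "y": .., "z": .., "wx": .., "wy": .., "wz": ..}, ...]. A call has 1 to 20 rows; each row shifts and turns the commanded pose from where the row before left it, along the tool's axes as they then stand; what a row does not reach is not made up. A row lasts 1/10 s, in which the tool goes at most 50 mm and 8.59 degrees, less where a joint would pass 70% of its speed; a pose out of reach is approached as far as the arm can. A call is refused whole if a number of a shift passes 50 or a number of a turn 0.15, either way. A call with a gripper value outside its range is refused whole. "jaw" is the opening, from 0 (shut) to 1 (fully open), set as the call begins (left out, the last holds). The fingers move at their own pace and stop on an object; "squeeze" is the grip in N (left out, the last holds). Time passes only in rows, so rows that do not move let the fingers close. It gives the time, the measured TCP pose, the force and the opening at its end, in the units of the state.
- r.state(): the state, without advancing time (a new reading comes with each control period).
- viewer.get_image(name): name is "scene" or "side" or "wrist"; returns (picture, depth): 400x640x3 uint8, red, green, blue; 400x640 float32, m along the optical axis (not along the pixel's ray), 0 where there is no reading.
- viewer.camera_params(name): a dict with "K" (3x3 intrinsics, pixels), "distortion" ([k1, k2, p1, p2, k3] as OpenCV has them; the pictures are not rectified), "rvec" (rotation vector, rad) and "tvec" (3), from world to camera coordinates, as OpenCV has them. Camera axes: x right, y down, z forward; pixel columns grow to the right and rows downward; lengths in m; the calibration is good to about 2 mm. A picture is of the moment at which its call begins: read the wrist's pose just before it. camera_params takes no time and is no camera call; for the wrist camera it gives the pose at the moment of the call.
- r.hand_in(): hands the job in, once; it reports no verdict.
Trained networks look in the newest picture that a camera, given by its name, has taken for a name from the list of things; names that differ only in an ending like _2 or _b are one class to them, and where a whole thing is asked for, a point or a joint stands for the part that bears it (a point fixed in the world has none). Each returns a list of dicts, best first, with "p" (0 to 1); they miss things now and then, are a little off and sometimes report something else, mostly with a low value. They report only what shows in the picture. A call takes as long as a camera call.
- viewer.recognise(thing, camera): "point" ([column, row] in pixels, amid what is visible of it).
- viewer.regions_of(thing, camera): "region" (400x640 bool, what is visible of it) and "point" ([column, row] in pixels, amid what is visible of it).
- viewer.place_of(thing, camera): "point" ([column, row] in pixels: a listed point, or the origin of a listed thing).
The state is a dict: "t": time; "joint_positions": joint angles; "dq": joint speeds; "tau": joint torques, N m; "ee_pos": TCP position; "orientation": TCP orientation; "force": force on the tool from outside, world axes, zero at the start; "wrist_torque": the same for the moment, N m; "finger_gap": opening from 0.0 (shut) to 1.0 (fully open).
Only numpy, scipy, OpenCV 4.12 (cv2) and the standard library are available. Lean on these libraries where they do the work, as an engineer would, in place of code of your own. Each camera call takes 0.05 s, during which the arm holds its last target. There are 200 camera calls.

TASK

The carriage of the small slide unit on the worktop is stuck at the near end of its rods. Push it along towards the grey hood until it breaks free, run it on until it rests firmly against the sprung end stop hidden inside the hood, stopping there without ramming the stop or hammering on the unit, and then swing the clamp lever on its top all the way over to the other side. Leave the carriage against the stop and the things around the unit where they are.

Things in the scene. Friction and masses are not known exactly. Their poses are not given: they have to be found in the camera images.
- rail: slide unit, fixed to the worktop, turned up to 0.3 rad: aluminium base 310x84x12 mm, two 10 mm steel rods (axes 22 mm up) along its x. Origin: underside, centre line, rear end (nearest the robot); x along the rods to the hood, z up. A dark bridge at x 3-15 mm, top 30 mm up, holds the rods. On them rides the dark steel carriage, 60 mm long, 66 wide, top 47 mm up, its tongue reaching into the hood.
- hood: grey hood, 120x84 mm, top 56 mm up, at the far end of the unit; origin at its mouth on worktop level (rail x = 190 mm), axes as the rail's. In it, unseen, the sprung end stop; its place differs from unit to unit. Its spring takes 3 N/mm without preload and goes solid at 5 mm; over 13 N on the stop is ramming. The carriage is against it while 0.6 N or more remain on it after release.
- carriage (a joint): travel of the carriage towards the hood, m: 0 where it is stuck; it meets the end stop between 0.03 and 0.095, before its body reaches the hood. A catch of dried grease holds it: breaking free takes 8 to 22 N within the first 5 mm, then it runs with 3 to 4 N and stays where it is left, friction holding it even with the spring a little pressed.
- push_face (a point): on the carriage's push plate (aluminium, upright, 66 mm wide, 6 mm thick, top 66 mm up, at its rear edge): mid-width of the rear face, 54 mm above the worktop. At carriage travel 0 it lies at rail x = 25 mm; the face is free from 30 to 66 mm up. Push along the rail's +x.
- clamp_lever (a joint): angle of the clamp lever on top of the carriage, rad. 0: arm 50 degrees to the left (+y of the rail) of the rail's +x; grows as the arm swings to the right (clockwise from above), up to 1.75, 50 degrees to the right. Starts at 0 to 0.2; over 1.4 is clamped. Turning takes 0.07 N m; it stays where it is left.
- lever_pivot (a point): point on the lever's upright axis, 71 mm above the worktop, 22 mm ahead of the push face
- lever_ball (a point): centre of the black ball, 18 mm diameter, at the end of the lever's arm (9 mm thick, black), 55 mm from the pivot, 71 mm above the worktop
- objective_long: bystander, microscope objective, 25 mm diameter, 45 mm tall, standing, beside the slide unit; to be left alone. Origin: centre of its underside.
- loupe: bystander, black loupe, 36 mm diameter, 34 mm tall, beside the slide unit; to be left alone. Origin: centre of its underside.
- screwdriver_fine: bystander, small screwdriver lying flat, 126 mm long, beside the slide unit; to be left alone. Origin: centre of its underside.
- battery: bystander, block battery lying flat, 27x50x18 mm, beside the slide unit; to be left alone. Origin: centre of its underside.
- bubble_level: bystander, round bubble level, 36 mm diameter, 10 mm tall, beside the slide unit; to be left alone. Origin: centre of its underside.
- eyepiece: bystander, black eyepiece, 33 mm diameter, 41 mm tall, beside the slide unit; to be left alone. Origin: centre of its underside.

How it is judged:
By the outcome, as a careful person would: the job done as asked, in the order asked, and still so for the second after the job is handed in, with the robot touching nothing.
It also fails if it takes over 58 s, if anything falls off the work surface, if the arm or the gripper's body presses on something with over 40 N, if the wrist force passes 120 N, or if a joint passes its speed limit or range.

## Working session

There is one attempt and no reset: what is moved stays moved. The work goes in short steps, Python scripts to look and compute and a tool call to move; the robot and the scene stay as the last step left them, time stands still between calls to the robot, and variables do not carry over. Pictures are saved under pics/ and viewed, about 8 in all and at most 12, crops included, and the job is handed in when it is done.

Besides the shell and the picture viewer there is one more tool, called after "Request:" as name(argument=value, ...), one argument or row to a line, values as JSON. jog_arm: Moves the arm, as the interface text tells. Its arguments: {"type":"object","properties":{"increments":{"type":"array","items":{"type":"object","properties":{"x":{"type":"number"},"y":{"type":"number"},"z":{"type":"number"},"wx":{"type":"number"},"wy":{"type":"number"},"wz":{"type":"number"}}}},"jaw":{"type":"number"},"squeeze":{"type":"number"}},"required":["increments"]}

```bash
mkdir -p pics
cat > h.py <<'E'
import numpy as np, cv2
from plant import r, viewer
def cam(n):
    p=viewer.camera_params(n); R=cv2.Rodrigues(np.array(p["rvec"],float))[0]
    return np.array(p["K"],float),np.array(p["distortion"],float),R,np.array(p["tvec"],float).ravel()
def ray(n,px):
    K,d,R,t=cam(n); u=cv2.undistortPoints(np.array([[px]],float),K,d)[0,0]
    return -R.T@t, R.T@np.array([u[0],u[1],1.])
def onz(n,px,z):
    o,v=ray(n,px); return o+v*(z-o[2])/v[2]
def proj(n,P):
    K,d,R,t=cam(n); return cv2.projectPoints(np.array(P,float).reshape(-1,3),R,t,K,d)[0][:,0]
def save(n,f):
    im,de=viewer.get_image(n); cv2.imwrite("pics/"+f,im[:,:,::-1]); return im,de
E
python3 - <<'E'
from h import *
s=r.state(); print(s["t"],s["ee_pos"],s["orientation"],s["force"],s["finger_gap"])
Z=dict(push_face=.054,lever_pivot=.071,lever_ball=.071,rail=0,hood=0)
for n in("scene","side"):
    save(n,n+"0.png"); 
    for k,z in Z.items():
        for q in viewer.place_of(k,n)[:2]: print(n,k,np.round(q["p"],2),np.round(q["point"]),np.round(onz(n,q["point"],z),4))
    for k in "objective_long loupe screwdriver_fine battery bubble_level eyepiece".split():
        for q in viewer.place_of(k,n)[:1]: print(n,k,np.round(q["p"],2),np.round(q["point"]),np.round(onz(n,q["point"],0),3))
E
```

```text
0.0 [ 0.14337288 -0.50463457  0.24453115] [-8.02156422e-04  9.90435732e-01  1.37972479e-01 -1.12604984e-04] [-0.31055617 -0.59536259 -0.95297074] 1.0011580549651808
scene push_face 0.91 [376. 194.] [ 0.4935 -0.0106  0.054 ]
scene lever_pivot 0.89 [373. 178.] [ 0.516 -0.029  0.071]
scene lever_ball 0.72 [343. 177.] [0.5584 0.0087 0.071 ]
scene lever_ball 0.33 [386. 225.] [0.418 0.072 0.071]
scene rail 0.79 [384. 224.] [ 0.4666 -0.0069  0.    ]
scene hood 0.95 [323. 183.] [ 0.6402 -0.0345  0.    ]
scene hood 0.3 [384. 224.] [ 0.4668 -0.0059  0.    ]
scene objective_long 0.75 [288. 204.] [0.641 0.069 0.   ]
scene loupe 0.57 [283. 190.] [0.685 0.041 0.   ]
scene screwdriver_fine 0.57 [329. 244.] [0.506 0.107 0.   ]
scene battery 0.64 [421. 205.] [ 0.448 -0.105  0.   ]
scene bubble_level 0.51 [380. 174.] [ 0.573 -0.145  0.   ]
scene eyepiece 0.79 [350. 164.] [ 0.646 -0.134  0.   ]
side push_face 0.86 [359. 173.] [ 0.4902 -0.016   0.054 ]
side lever_pivot 0.56 [348. 162.] [ 0.5175 -0.0244  0.071 ]
side lever_pivot 0.33 [330. 231.] [0.5036 0.1482 0.071 ]
side lever_ball 0.79 [326. 171.] [0.5552 0.0156 0.071 ]
side rail 0.68 [362. 194.] [ 0.4768 -0.0038 -0.    ]
side hood 0.62 [296. 159.] [ 0.6486 -0.0507  0.    ]
side objective_long 0.67 [279. 196.] [0.647 0.059 0.   ]
side loupe 0.76 [267. 183.] [0.687 0.035 0.   ]
side screwdriver_fine 0.81 [332. 232.] [0.509 0.11  0.   ]
side battery 0.65 [387. 162.] [ 0.446 -0.108  0.   ]
side bubble_level 0.68 [338. 137.] [ 0.577 -0.147  0.   ]
side eyepiece 0.55 [311. 130.] [ 0.647 -0.15   0.   ]
```

```bash
python3 -c "
import cv2,numpy as np
a=cv2.imread('pics/scene0.png');b=cv2.imread('pics/side0.png')
cv2.imwrite('pics/both.png',cv2.resize(np.vstack([a,b]),(480,600)))"
```

```text
(no output)
```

View pics/scene0.png

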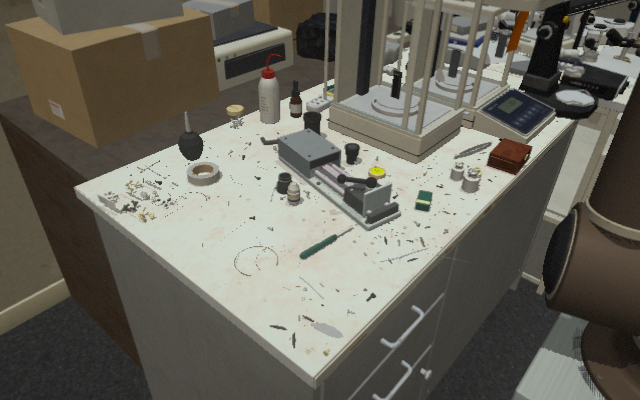

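The picture shows the push plate at about (376,200), the lever ball at (343,178), the hood at (310,150) and the battery at (424,200). The rail yaw is about -0.21. I'll go above the point behind the plate with the jaws shut.

Request:
jog_arm(
  increments=[
    {"x": 35,"y": -34,"z": 4},
    {"x": 35,"y": -34,"z": 4},
    {"x": 35,"y": -34,"z": 4},
    {"x": 35,"y": -34,"z": 4},
    {"x": 35,"y": -34,"z": 4},
    {"x": 35,"y": -34,"z": 4},
    {"x": 35,"y": -34,"z": 4},
    {"x": 35,"y": -34,"z": 4},
    {"x": 35,"y": -34,"z": 4},
    {"x": 35,"y": -34,"z": 4},
    {"x": 35,"y": -34,"z": 4},
    {"x": 35,"y": -34,"z": 4},
    {"wz": 0.12},
    {"wz": 0.12},
    {"wz": 0.12},
    {"wz": 0.12},
    {},
  ],
  jaw=0,
)

```text
invalid input
```

Run:
```python
from h import *
s=r.state(); print(s["t"],s["ee_pos"],s["orientation"],s["force"],s["finger_gap"],s["joint_positions"])
n="wrist"; im,de=save(n,"w1.png")
Z=dict(push_face=.054,lever_pivot=.071,lever_ball=.071,rail=0,hood=0)
for k,z in Z.items():
    for q in viewer.place_of(k,n)[:2]: print(n,k,np.round(q["p"],2),np.round(q["point"]),np.round(onz(n,q["point"],z),4))
```

```text
1.2 [ 0.14346533 -0.50501854  0.24531563] [4.31046665e-05 9.90440411e-01 1.37941259e-01 1.21663358e-05] [ 0.43899553 -0.20630412 -0.30962753] 1.000137472659613 [-1.29401542e+00  1.25757083e-01 -3.96031188e-02  1.40534738e+00
  1.22068263e-05  1.57081223e+00]
```

View pics/w1.png

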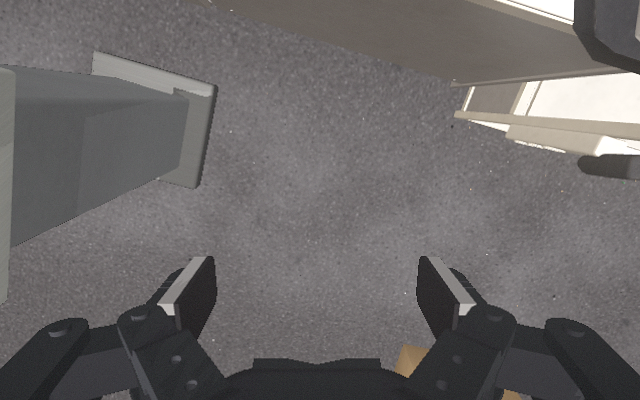

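The wrist view shows only floor and the cabinet edge, because the arm did not move: the call was refused. I'll retry with every key given in each row.

Request:
jog_arm(
  increments=[
    {"x": 35,"y": -34,"z": 4,"wx": 0,"wy": 0,"wz": 0},
    {"x": 35,"y": -34,"z": 4,"wx": 0,"wy": 0,"wz": 0},
    {"x": 35,"y": -34,"z": 4,"wx": 0,"wy": 0,"wz": 0},
    {"x": 35,"y": -34,"z": 4,"wx": 0,"wy": 0,"wz": 0},
    {"x": 35,"y": -34,"z": 4,"wx": 0,"wy": 0,"wz": 0},
    {"x": 35,"y": -34,"z": 4,"wx": 0,"wy": 0,"wz": 0},
    {"x": 35,"y": -34,"z": 4,"wx": 0,"wy": 0,"wz": 0},
    {"x": 35,"y": -34,"z": 4,"wx": 0,"wy": 0,"wz": 0},
    {"x": 35,"y": -34,"z": 4,"wx": 0,"wy": 0,"wz": 0},
    {"x": 35,"y": -34,"z": 4,"wx": 0,"wy": 0,"wz": 0},
    {"x": 35,"y": -34,"z": 4,"wx": 0,"wy": 0,"wz": 0},
    {"x": 35,"y": -34,"z": 4,"wx": 0,"wy": 0,"wz": 0},
    {"x": 0,"y": 0,"z": 0,"wx": 0,"wy": 0,"wz": 0.12},
    {"x": 0,"y": 0,"z": 0,"wx": 0,"wy": 0,"wz": 0.12},
    {"x": 0,"y": 0,"z": 0,"wx": 0,"wy": 0,"wz": 0.12},
    {"x": 0,"y": 0,"z": 0,"wx": 0,"wy": 0,"wz": 0.12},
    {"x": 0,"y": 0,"z": 0,"wx": 0,"wy": 0,"wz": 0},
  ],
  jaw=0,
)

```text
t: 3.2
ee_pos: [0.4302, -0.0518, 0.1973]
orientation: [-0.02, 0.997, -0.072, 0.0]
force: [-0.3, 0.9, -0.1]
finger_gap: 0.005
```

```bash
cat > look.py <<'E'
from h import *
import sys
s=r.state(); print(s["t"],s["ee_pos"],s["orientation"],s["force"],s["joint_positions"])
n="wrist"; im,de=save(n,sys.argv[1])
Z=dict(push_face=.054,lever_pivot=.071,lever_ball=.071,rail=0,hood=0)
for k,z in Z.items():
    for q in viewer.place_of(k,n)[:2]: print(n,k,np.round(q["p"],2),np.round(q["point"]),np.round(onz(n,q["point"],z),4))
E
python3 look.py w2.png
```

```text
3.2 [ 0.43019763 -0.0518007   0.19731843] [-1.98898982e-02  9.97188216e-01 -7.22498789e-02  8.99750982e-05] [-0.27724306  0.90589613 -0.09481304] [-0.14561467 -0.04061799 -0.31955643  1.29459279  0.03968876  3.14057814]
wrist push_face 0.73 [264. 121.] [ 0.4912 -0.01    0.054 ]
wrist lever_pivot 0.69 [261.  90.] [ 0.5138 -0.0146  0.071 ]
wrist lever_ball 0.7 [204.  33.] [0.5554 0.0181 0.071 ]
wrist rail 0.56 [274. 143.] [ 0.468  -0.0039  0.    ]
wrist hood 0.23 [260.  87.] [ 5.199e-01 -4.000e-04  0.000e+00]
```

View pics/w2.png

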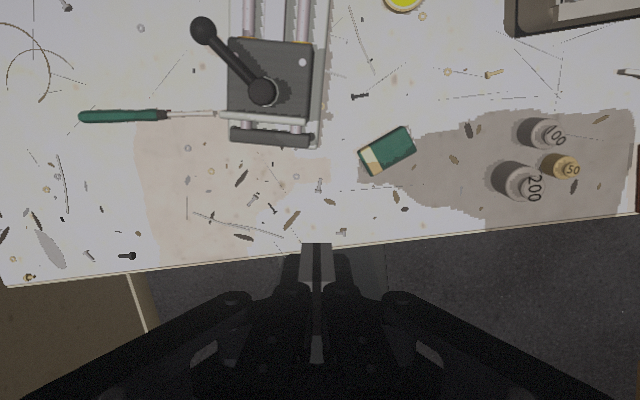

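Wrist picture: push plate along y≈120 (cols 222–308), lever from hub (262,92) to ball (204,30), battery (387,150), base right edge about (332,0)–(322,145). Joint 6 hit its limit, so I'll use the half-turned orientation. I'll get the rail yaw from edges in this picture first.

Run:
```python
from h import *
from scipy.spatial.transform import Rotation as Ro
n="wrist"
im=cv2.imread("pics/w2.png",0)
L=cv2.createLineSegmentDetector(0).detect(im[:160,200:345])[0][:,0]+[200,0,200,0]
for a in L:
    if np.hypot(*(a[2:]-a[:2]))>30:
        for z in(.012,.047,.066):
            p,q=onz(n,a[:2],z),onz(n,a[2:],z); d=q-p
            if z==.012: s=f"{np.round(a)} "
            s+=f" z{z}: {np.arctan2(d[1],d[0]):.3f}"
        print(s)
s=r.state();o=s["orientation"];print(Ro.from_quat([*o[1:],o[0]]).as_matrix().round(4))
```

```text
[252. 127. 289. 130.]  z0.012: -1.784 z0.047: -1.784 z0.066: -1.784
[248.  86. 208.  45.]  z0.012: 0.635 z0.047: 0.635 z0.066: 0.635
[226. 109. 227.  64.]  z0.012: -0.231 z0.047: -0.231 z0.066: -0.231
[229.  36. 281.  40.]  z0.012: -1.801 z0.047: -1.801 z0.066: -1.801
[227.  44. 228.   1.]  z0.012: -0.237 z0.047: -0.237 z0.066: -0.237
[303. 118. 221. 111.]  z0.012: 1.351 z0.047: 1.351 z0.066: 1.351
[278. 146. 230. 141.]  z0.012: 1.346 z0.047: 1.346 z0.066: 1.346
[317. 149. 284. 147.]  z0.012: 1.360 z0.047: 1.360 z0.066: 1.360
[282.  39. 284.   1.]  z0.012: -0.224 z0.047: -0.224 z0.066: -0.224
[315.  45. 309. 118.]  z0.012: 2.919 z0.047: 2.919 z0.066: 2.919
[306. 116. 309.  47.]  z0.012: -0.200 z0.047: -0.200 z0.066: -0.200
[221. 116. 302. 124.]  z0.012: -1.801 z0.047: -1.801 z0.066: -1.801
[242.  34. 241.   1.]  z0.012: -0.196 z0.047: -0.196 z0.066: -0.196
[324.  47. 328.   0.]  z0.012: -0.226 z0.047: -0.226 z0.066: -0.226
[332.   1. 319. 144.]  z0.012: 2.910 z0.047: 2.910 z0.066: 2.910
[313.   1. 311.  42.]  z0.012: 2.959 z0.047: 2.959 z0.066: 2.959
[251.  33. 251.   1.]  z0.012: -0.197 z0.047: -0.197 z0.066: -0.197
[304.  41. 307.   1.]  z0.012: -0.224 z0.047: -0.224 z0.066: -0.224
[287.   1. 285.  38.]  z0.012: 2.917 z0.047: 2.917 z0.066: 2.917
[306. 136. 232. 129.]  z0.012: 1.348 z0.047: 1.348 z0.066: 1.348
[256.   1. 255.  36.]  z0.012: 2.909 z0.047: 2.909 z0.066: 2.909
[300.   1. 298.  39.]  z0.012: 2.917 z0.047: 2.917 z0.066: 2.917
[317. 117. 323.  51.]  z0.012: -0.227 z0.047: -0.227 z0.066: -0.227
[213.  44. 248.  80.]  z0.012: -2.502 z0.047: -2.502 z0.066: -2.502
[[ 0.9904 -0.1379  0.003 ]
 [-0.138  -0.9896  0.0403]
 [-0.0026 -0.0403 -0.9992]]
```

Request:
jog_arm(
  increments=[
    {"x": 0,"y": 0,"z": 0,"wx": 0,"wy": 0,"wz": -0.14},
    {"x": 0,"y": 0,"z": 0,"wx": 0,"wy": 0,"wz": -0.14},
    {"x": 0,"y": 0,"z": 0,"wx": 0,"wy": 0,"wz": -0.14},
    {"x": 0,"y": 0,"z": 0,"wx": 0,"wy": 0,"wz": -0.14},
    {"x": 0,"y": 0,"z": 0,"wx": 0,"wy": 0,"wz": -0.14},
    {"x": 0,"y": 0,"z": 0,"wx": 0,"wy": 0,"wz": -0.14},
    {"x": 0,"y": 0,"z": 0,"wx": 0,"wy": 0,"wz": -0.14},
    {"x": 0,"y": 0,"z": 0,"wx": 0,"wy": 0,"wz": -0.14},
    {"x": 0,"y": 0,"z": 0,"wx": 0,"wy": 0,"wz": -0.14},
    {"x": 0,"y": 0,"z": 0,"wx": 0,"wy": 0,"wz": -0.14},
    {"x": 0,"y": 0,"z": 0,"wx": 0,"wy": 0,"wz": -0.14},
    {"x": 0,"y": 0,"z": 0,"wx": 0,"wy": 0,"wz": -0.14},
    {"x": 0,"y": 0,"z": 0,"wx": 0,"wy": 0,"wz": -0.14},
    {"x": 0,"y": 0,"z": 0,"wx": 0,"wy": 0,"wz": -0.14},
    {"x": 0,"y": 0,"z": 0,"wx": 0,"wy": 0,"wz": -0.14},
    {"x": 0,"y": 0,"z": 0,"wx": 0,"wy": 0,"wz": -0.14},
    {"x": 0,"y": 0,"z": 0,"wx": 0,"wy": 0,"wz": -0.14},
    {"x": 0,"y": 0,"z": 0,"wx": 0,"wy": 0,"wz": -0.14},
    {"x": 0,"y": 0,"z": 0,"wx": 0,"wy": 0,"wz": -0.14},
    {"x": 0,"y": 0,"z": 0,"wx": 0,"wy": 0,"wz": -0.14},
  ],
)

```text
t: 5.5
ee_pos: [0.4306, -0.0488, 0.1973]
orientation: [-0.003, 0.235, 0.972, 0.02]
force: [0.1, -0.4, 0.3]
finger_gap: -0.001
```

Run:
```python
from h import *
from scipy.spatial.transform import Rotation as Ro
s=r.state();o=s["orientation"];print(s["t"],s["ee_pos"],s["joint_positions"],Ro.from_quat([*o[1:],o[0]]).as_matrix().round(4))
```

```text
5.5 [ 0.43058304 -0.04884961  0.19731856] [-0.13913302 -0.04058755 -0.31954178  1.29452969  0.04028677  0.33480353] [[-0.8898  0.4564  0.0029]
 [ 0.4561  0.889   0.0403]
 [ 0.0158  0.0372 -0.9992]]
```

Request:
jog_arm(
  increments=[
    {"x": 0,"y": 0,"z": 0,"wx": 0.036,"wy": -0.018,"wz": 0},
    {"x": 0,"y": 0,"z": 0,"wx": 0,"wy": 0,"wz": -0.125},
    {"x": 0,"y": 0,"z": 0,"wx": 0,"wy": 0,"wz": -0.125},
    {"x": -10,"y": 25,"z": 0,"wx": 0,"wy": 0,"wz": 0},
    {"x": -10,"y": 26,"z": 0,"wx": 0,"wy": 0,"wz": 0},
    {"x": 0,"y": 0,"z": 30,"wx": 0,"wy": 0,"wz": 0},
    {"x": 0,"y": 0,"z": 30,"wx": 0,"wy": 0,"wz": 0},
    {"x": 0,"y": 0,"z": 20,"wx": 0,"wy": 0,"wz": 0},
    {"x": 0,"y": 0,"z": 0,"wx": 0,"wy": 0,"wz": 0},
    {"x": 0,"y": 0,"z": 0,"wx": 0,"wy": 0,"wz": 0},
  ],
)

```text
t: 6.5
ee_pos: [0.4619, -0.0041, 0.1178]
orientation: [0.001, 0.115, 0.993, 0.0]
force: [-1.5, -0.1, -0.3]
finger_gap: -0.004
```

Run:
```python
from h import *
from scipy.spatial.transform import Rotation as Ro
s=r.state();o=s["orientation"];print(s["t"],s["ee_pos"],s["joint_positions"],Ro.from_quat([*o[1:],o[0]]).as_matrix().round(4))
u=np.array([.975,-.223]);n=np.array([.223,.975]);d=np.array([.491,-.012])-s["ee_pos"][:2];print("to face u,n",d@u,d@n)
```

```text
6.5 [ 0.46185944 -0.0040586   0.1177749 ] [-8.80046063e-03  3.88394309e-02 -4.16713517e-01  1.11331300e+00
  2.16032101e-05  2.21709611e-01] [[-9.735e-01  2.285e-01  1.900e-03]
 [ 2.285e-01  9.735e-01  0.000e+00]
 [-1.900e-03  4.000e-04 -1.000e+00]]
to face u,n 0.03018298130329933 -0.001244520242602782
```

Request:
jog_arm(
  increments=[
    {"x": 0,"y": 0,"z": 22,"wx": 0,"wy": 0,"wz": 0},
    {"x": 0,"y": 0,"z": 20,"wx": 0,"wy": 0,"wz": 0},
    {"x": 0,"y": 0,"z": 20,"wx": 0,"wy": 0,"wz": 0},
    {"x": -4,"y": 0,"z": 0,"wx": 0,"wy": 0,"wz": 0},
    {"x": -4,"y": 0,"z": 0,"wx": 0,"wy": 0,"wz": 0},
    {"x": -4,"y": 0,"z": 0,"wx": 0,"wy": 0,"wz": 0},
    {"x": 0,"y": 0,"z": 0,"wx": 0,"wy": 0,"wz": 0},
  ],
)

```text
t: 7.2
ee_pos: [0.4755, -0.0075, 0.0569]
orientation: [0.003, 0.116, 0.993, 0.0]
force: [0.1, -0.4, -0.1]
finger_gap: 0.001
```

Run:
```python
from h import *
F=[]
print(r.state()["force"]);save("wrist","w3.png");print(r.state()["force"])
save("side","s3.png");print(r.state()["force"],r.state()["ee_pos"])
a=cv2.imread("pics/side0.png")
b=cv2.imread("pics/s3.png")[100:260,240:440];cv2.imwrite("pics/s3c.png",cv2.resize(b,(800,600),interpolation=2))
```

```text
[ 0.05447262 -0.35943003 -0.07176915]
[-0.53973166 -0.37076986 -0.16725963]
[-0.15546042  0.0022553  -0.24411342] [ 0.47440239 -0.00741176  0.05625243]
```

View pics/s3c.png

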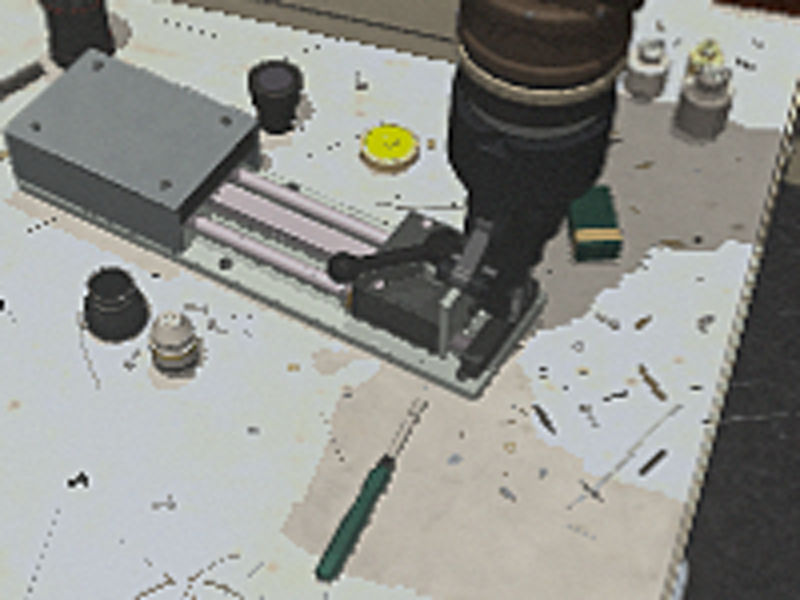

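The crop shows the closed fingers at (500,285), just behind the push plate at (460,290), above the bridge and clear of everything else. I'll close the gap slowly.

Request:
jog_arm(
  increments=[
    {"x": -1,"y": 0,"z": 0,"wx": 0,"wy": 0,"wz": 0},
    {"x": -1,"y": 0,"z": 0,"wx": 0,"wy": 0,"wz": 0},
    {"x": -1,"y": 0,"z": 0,"wx": 0,"wy": 0,"wz": 0},
    {"x": -1,"y": 0,"z": 0,"wx": 0,"wy": 0,"wz": 0},
    {"x": -1,"y": 0,"z": 0,"wx": 0,"wy": 0,"wz": 0},
    {"x": 0,"y": 0,"z": 0,"wx": 0,"wy": 0,"wz": 0},
  ],
)

```text
t: 7.9
ee_pos: [0.4786, -0.0085, 0.0554]
orientation: [0.001, 0.116, 0.993, 0.0]
force: [0.4, 0.1, 0.2]
finger_gap: -0.003
```

Request:
jog_arm(
  increments=[
    {"x": -1,"y": 0,"z": 0,"wx": 0,"wy": 0,"wz": 0},
    {"x": -1,"y": 0,"z": 0,"wx": 0,"wy": 0,"wz": 0},
    {"x": 0,"y": 0,"z": 0,"wx": 0,"wy": 0,"wz": 0},
  ],
)

```text
t: 8.2
ee_pos: [0.4806, -0.009, 0.0554]
orientation: [0.001, 0.116, 0.993, 0.0]
force: [-0.2, 0.2, 0.0]
finger_gap: -0.001
```

Request:
jog_arm(
  increments=[
    {"x": -1,"y": 0,"z": 0,"wx": 0,"wy": 0,"wz": 0},
    {"x": -1,"y": 0,"z": 0,"wx": 0,"wy": 0,"wz": 0},
    {"x": 0,"y": 0,"z": 0,"wx": 0,"wy": 0,"wz": 0},
  ],
)

```text
t: 8.5
ee_pos: [0.4819, -0.0093, 0.0553]
orientation: [0.001, 0.116, 0.993, 0.0]
force: [-2.8, 1.2, 2.1]
finger_gap: 0.001
```

Request:
jog_arm(
  increments=[
    {"x": -1,"y": 0,"z": 0,"wx": 0,"wy": 0,"wz": 0},
    {"x": -1,"y": 0,"z": 0,"wx": 0,"wy": 0,"wz": 0},
    {"x": 0,"y": 0,"z": 0,"wx": 0,"wy": 0,"wz": 0},
  ],
)

```text
t: 8.8
ee_pos: [0.483, -0.0096, 0.0552]
orientation: [-0.0, 0.115, 0.993, 0.0]
force: [-7.4, 1.9, 4.4]
finger_gap: -0.003
```

Request:
jog_arm(
  increments=[
    {"x": -1,"y": 0,"z": 0,"wx": 0,"wy": 0,"wz": 0},
    {"x": -1,"y": 0,"z": 0,"wx": 0,"wy": 0,"wz": 0},
    {"x": 0,"y": 0,"z": 0,"wx": 0,"wy": 0,"wz": 0},
  ],
)

```text
t: 9.1
ee_pos: [0.4837, -0.0098, 0.0551]
orientation: [-0.001, 0.115, 0.993, 0.001]
force: [-11.8, 3.2, 8.3]
finger_gap: 0.001
```

Request:
jog_arm(
  increments=[
    {"x": -1,"y": 0,"z": 0,"wx": 0,"wy": 0,"wz": 0},
    {"x": 0,"y": 0,"z": 0,"wx": 0,"wy": 0,"wz": 0},
  ],
)

```text
t: 9.3
ee_pos: [0.4839, -0.0098, 0.055]
orientation: [-0.002, 0.115, 0.993, 0.001]
force: [-13.9, 3.8, 10.1]
finger_gap: -0.001
```

Request:
jog_arm(
  increments=[
    {"x": -1,"y": 0,"z": 0,"wx": 0,"wy": 0,"wz": 0},
    {"x": 0,"y": 0,"z": 0,"wx": 0,"wy": 0,"wz": 0},
  ],
)

```text
t: 9.5
ee_pos: [0.4845, -0.01, 0.0549]
orientation: [-0.002, 0.115, 0.993, 0.001]
force: [-12.2, 3.4, 8.0]
finger_gap: 0.004
```

Request:
jog_arm(
  increments=[
    {"x": -1,"y": 0,"z": 0,"wx": 0,"wy": 0,"wz": 0},
    {"x": 0,"y": 0,"z": 0,"wx": 0,"wy": 0,"wz": 0},
  ],
)

```text
t: 9.7
ee_pos: [0.488, -0.0108, 0.0549]
orientation: [-0.0, 0.115, 0.993, 0.0]
force: [-3.9, 0.5, 0.5]
finger_gap: -0.0
```

It broke free at about 14 N and now runs at about 4 N, with roughly 6 mm of travel. I'll advance to about 24 mm, before the earliest possible stop position.

Request:
jog_arm(
  increments=[
    {"x": -2,"y": 0,"z": 0,"wx": 0,"wy": 0,"wz": 0},
    {"x": -2,"y": 0,"z": 0,"wx": 0,"wy": 0,"wz": 0},
    {"x": -2,"y": 0,"z": 0,"wx": 0,"wy": 0,"wz": 0},
    {"x": -2,"y": 0,"z": 0,"wx": 0,"wy": 0,"wz": 0},
    {"x": -2,"y": 0,"z": 0,"wx": 0,"wy": 0,"wz": 0},
    {"x": -2,"y": 0,"z": 0,"wx": 0,"wy": 0,"wz": 0},
    {"x": -2,"y": 0,"z": 0,"wx": 0,"wy": 0,"wz": 0},
    {"x": -2,"y": 0,"z": 0,"wx": 0,"wy": 0,"wz": 0},
    {"x": 0,"y": 0,"z": 0,"wx": 0,"wy": 0,"wz": 0},
  ],
)

```text
t: 10.6
ee_pos: [0.5043, -0.0146, 0.0549]
orientation: [0.0, 0.116, 0.993, 0.0]
force: [-4.0, 0.2, -1.2]
finger_gap: 0.003
```

Request:
jog_arm(
  increments=[
    {"x": -1,"y": 0,"z": 0,"wx": 0,"wy": 0,"wz": 0},
    {"x": -1,"y": 0,"z": 0,"wx": 0,"wy": 0,"wz": 0},
    {"x": -1,"y": 0,"z": 0,"wx": 0,"wy": 0,"wz": 0},
    {"x": 0,"y": 0,"z": 0,"wx": 0,"wy": 0,"wz": 0},
  ],
)

```text
t: 11.0
ee_pos: [0.5069, -0.0153, 0.055]
orientation: [0.0, 0.116, 0.993, 0.0]
force: [-4.6, 2.8, -1.5]
finger_gap: -0.0
```

Request:
jog_arm(
  increments=[
    {"x": -1,"y": 0,"z": 0,"wx": 0,"wy": 0,"wz": 0},
    {"x": -1,"y": 0,"z": 0,"wx": 0,"wy": 0,"wz": 0},
    {"x": -1,"y": 0,"z": 0,"wx": 0,"wy": 0,"wz": 0},
    {"x": 0,"y": 0,"z": 0,"wx": 0,"wy": 0,"wz": 0},
  ],
)

```text
t: 11.4
ee_pos: [0.5099, -0.016, 0.055]
orientation: [0.0, 0.116, 0.993, 0.0]
force: [-4.9, 1.1, -1.2]
finger_gap: 0.003
```

Request:
jog_arm(
  increments=[
    {"x": -1,"y": 0,"z": 0,"wx": 0,"wy": 0,"wz": 0},
    {"x": -1,"y": 0,"z": 0,"wx": 0,"wy": 0,"wz": 0},
    {"x": -1,"y": 0,"z": 0,"wx": 0,"wy": 0,"wz": 0},
    {"x": -1,"y": 0,"z": 0,"wx": 0,"wy": 0,"wz": 0},
    {"x": 0,"y": 0,"z": 0,"wx": 0,"wy": 0,"wz": 0},
  ],
)

```text
t: 11.9
ee_pos: [0.5139, -0.0169, 0.0549]
orientation: [0.0, 0.116, 0.993, 0.0]
force: [-4.1, 0.9, -2.3]
finger_gap: -0.005
```

Request:
jog_arm(
  increments=[
    {"x": -1,"y": 0,"z": 0,"wx": 0,"wy": 0,"wz": 0},
    {"x": -1,"y": 0,"z": 0,"wx": 0,"wy": 0,"wz": 0},
    {"x": -1,"y": 0,"z": 0,"wx": 0,"wy": 0,"wz": 0},
    {"x": -1,"y": 0,"z": 0,"wx": 0,"wy": 0,"wz": 0},
    {"x": 0,"y": 0,"z": 0,"wx": 0,"wy": 0,"wz": 0},
  ],
)

```text
t: 12.4
ee_pos: [0.5179, -0.0178, 0.0549]
orientation: [0.0, 0.116, 0.993, 0.0]
force: [-3.5, 1.4, -2.9]
finger_gap: -0.001
```

Request:
jog_arm(
  increments=[
    {"x": -1,"y": 0,"z": 0,"wx": 0,"wy": 0,"wz": 0},
    {"x": -1,"y": 0,"z": 0,"wx": 0,"wy": 0,"wz": 0},
    {"x": -1,"y": 0,"z": 0,"wx": 0,"wy": 0,"wz": 0},
    {"x": -1,"y": 0,"z": 0,"wx": 0,"wy": 0,"wz": 0},
    {"x": 0,"y": 0,"z": 0,"wx": 0,"wy": 0,"wz": 0},
  ],
)

```text
t: 12.9
ee_pos: [0.5218, -0.0188, 0.055]
orientation: [0.0, 0.116, 0.993, 0.0]
force: [-3.7, 1.8, -3.4]
finger_gap: -0.001
```

Request:
jog_arm(
  increments=[
    {"x": -1,"y": 0,"z": 0,"wx": 0,"wy": 0,"wz": 0},
    {"x": -1,"y": 0,"z": 0,"wx": 0,"wy": 0,"wz": 0},
    {"x": -1,"y": 0,"z": 0,"wx": 0,"wy": 0,"wz": 0},
    {"x": -1,"y": 0,"z": 0,"wx": 0,"wy": 0,"wz": 0},
    {"x": 0,"y": 0,"z": 0,"wx": 0,"wy": 0,"wz": 0},
  ],
)

```text
t: 13.4
ee_pos: [0.5257, -0.0197, 0.055]
orientation: [0.001, 0.116, 0.993, 0.0]
force: [-4.0, 1.4, -2.8]
finger_gap: -0.005
```

Request:
jog_arm(
  increments=[
    {"x": -1,"y": 0,"z": 0,"wx": 0,"wy": 0,"wz": 0},
    {"x": -1,"y": 0,"z": 0,"wx": 0,"wy": 0,"wz": 0},
    {"x": -1,"y": 0,"z": 0,"wx": 0,"wy": 0,"wz": 0},
    {"x": -1,"y": 0,"z": 0,"wx": 0,"wy": 0,"wz": 0},
    {"x": 0,"y": 0,"z": 0,"wx": 0,"wy": 0,"wz": 0},
  ],
)

```text
t: 13.9
ee_pos: [0.5297, -0.0206, 0.0551]
orientation: [0.001, 0.116, 0.993, 0.0]
force: [-5.3, 1.9, -4.8]
finger_gap: -0.002
```

Request:
jog_arm(
  increments=[
    {"x": -1,"y": 0,"z": 0,"wx": 0,"wy": 0,"wz": 0},
    {"x": -1,"y": 0,"z": 0,"wx": 0,"wy": 0,"wz": 0},
    {"x": -1,"y": 0,"z": 0,"wx": 0,"wy": 0,"wz": 0},
    {"x": 0,"y": 0,"z": 0,"wx": 0,"wy": 0,"wz": 0},
  ],
)

```text
t: 14.3
ee_pos: [0.5327, -0.0213, 0.0551]
orientation: [0.001, 0.116, 0.993, 0.0]
force: [-4.1, 1.3, -3.5]
finger_gap: -0.001
```

Request:
jog_arm(
  increments=[
    {"x": -1,"y": 0,"z": 0,"wx": 0,"wy": 0,"wz": 0},
    {"x": -1,"y": 0,"z": 0,"wx": 0,"wy": 0,"wz": 0},
    {"x": -1,"y": 0,"z": 0,"wx": 0,"wy": 0,"wz": 0},
    {"x": -1,"y": 0,"z": 0,"wx": 0,"wy": 0,"wz": 0},
    {"x": 0,"y": 0,"z": 0,"wx": 0,"wy": 0,"wz": 0},
  ],
)

```text
t: 14.8
ee_pos: [0.5366, -0.0223, 0.0552]
orientation: [0.001, 0.116, 0.993, 0.0]
force: [-5.5, 1.7, -3.7]
finger_gap: -0.0
```

Request:
jog_arm(
  increments=[
    {"x": -1,"y": 0,"z": 0,"wx": 0,"wy": 0,"wz": 0},
    {"x": -1,"y": 0,"z": 0,"wx": 0,"wy": 0,"wz": 0},
    {"x": -1,"y": 0,"z": 0,"wx": 0,"wy": 0,"wz": 0},
    {"x": 0,"y": 0,"z": 0,"wx": 0,"wy": 0,"wz": 0},
  ],
)

```text
t: 15.2
ee_pos: [0.5395, -0.023, 0.0552]
orientation: [0.001, 0.116, 0.993, 0.0]
force: [-4.7, 1.7, -3.3]
finger_gap: -0.002
```

Request:
jog_arm(
  increments=[
    {"x": -1,"y": 0,"z": 0,"wx": 0,"wy": 0,"wz": 0},
    {"x": -1,"y": 0,"z": 0,"wx": 0,"wy": 0,"wz": 0},
    {"x": -1,"y": 0,"z": 0,"wx": 0,"wy": 0,"wz": 0},
    {"x": -1,"y": 0,"z": 0,"wx": 0,"wy": 0,"wz": 0},
    {"x": 0,"y": 0,"z": 0,"wx": 0,"wy": 0,"wz": 0},
  ],
)

```text
t: 15.7
ee_pos: [0.5435, -0.0239, 0.0553]
orientation: [0.001, 0.116, 0.993, 0.0]
force: [-4.2, 0.9, -2.5]
finger_gap: 0.0
```

Request:
jog_arm(
  increments=[
    {"x": -1,"y": 0,"z": 0,"wx": 0,"wy": 0,"wz": 0},
    {"x": -1,"y": 0,"z": 0,"wx": 0,"wy": 0,"wz": 0},
    {"x": -1,"y": 0,"z": 0,"wx": 0,"wy": 0,"wz": 0},
    {"x": -1,"y": 0,"z": 0,"wx": 0,"wy": 0,"wz": 0},
    {"x": 0,"y": 0,"z": 0,"wx": 0,"wy": 0,"wz": 0},
  ],
)

```text
t: 16.2
ee_pos: [0.5474, -0.0249, 0.0553]
orientation: [0.001, 0.116, 0.993, 0.0]
force: [-4.4, 0.6, -4.4]
finger_gap: 0.001
```

Request:
jog_arm(
  increments=[
    {"x": -1,"y": 0,"z": 0,"wx": 0,"wy": 0,"wz": 0},
    {"x": -1,"y": 0,"z": 0,"wx": 0,"wy": 0,"wz": 0},
    {"x": -1,"y": 0,"z": 0,"wx": 0,"wy": 0,"wz": 0},
    {"x": -1,"y": 0,"z": 0,"wx": 0,"wy": 0,"wz": 0},
    {"x": 0,"y": 0,"z": 0,"wx": 0,"wy": 0,"wz": 0},
  ],
)

```text
t: 16.7
ee_pos: [0.5514, -0.0258, 0.0554]
orientation: [0.001, 0.116, 0.993, 0.0]
force: [-3.8, 0.6, -2.8]
finger_gap: -0.005
```

Request:
jog_arm(
  increments=[
    {"x": -1,"y": 0,"z": 0,"wx": 0,"wy": 0,"wz": 0},
    {"x": -1,"y": 0,"z": 0,"wx": 0,"wy": 0,"wz": 0},
    {"x": -1,"y": 0,"z": 0,"wx": 0,"wy": 0,"wz": 0},
    {"x": -1,"y": 0,"z": 0,"wx": 0,"wy": 0,"wz": 0},
    {"x": 0,"y": 0,"z": 0,"wx": 0,"wy": 0,"wz": 0},
  ],
)

```text
t: 17.2
ee_pos: [0.5553, -0.0267, 0.0554]
orientation: [0.001, 0.116, 0.993, 0.0]
force: [-4.7, 1.6, -3.9]
finger_gap: 0.002
```

Request:
jog_arm(
  increments=[
    {"x": -1,"y": 0,"z": 0,"wx": 0,"wy": 0,"wz": 0},
    {"x": -1,"y": 0,"z": 0,"wx": 0,"wy": 0,"wz": 0},
    {"x": -1,"y": 0,"z": 0,"wx": 0,"wy": 0,"wz": 0},
    {"x": -1,"y": 0,"z": 0,"wx": 0,"wy": 0,"wz": 0},
    {"x": 0,"y": 0,"z": 0,"wx": 0,"wy": 0,"wz": 0},
  ],
)

```text
t: 17.7
ee_pos: [0.5579, -0.0273, 0.0555]
orientation: [-0.0, 0.115, 0.993, 0.0]
force: [-9.5, 2.9, 1.0]
finger_gap: -0.002
```

Stop reached: about 10 N in total, so about 5 N on the stop. I'll let it settle, then back off gently.

Request:
jog_arm(
  increments=[
    {"x": 0,"y": 0,"z": 0,"wx": 0,"wy": 0,"wz": 0},
    {"x": 0,"y": 0,"z": 0,"wx": 0,"wy": 0,"wz": 0},
  ],
)

```text
t: 17.9
ee_pos: [0.5578, -0.0273, 0.0554]
orientation: [-0.0, 0.116, 0.993, 0.0]
force: [-10.0, 2.3, -0.2]
finger_gap: 0.002
```

Request:
jog_arm(
  increments=[
    {"x": 1,"y": 0,"z": 0,"wx": 0,"wy": 0,"wz": 0},
    {"x": 1,"y": 0,"z": 0,"wx": 0,"wy": 0,"wz": 0},
    {"x": 1,"y": 0,"z": 0,"wx": 0,"wy": 0,"wz": 0},
    {"x": 1,"y": 0,"z": 0,"wx": 0,"wy": 0,"wz": 0},
    {"x": 2,"y": 0,"z": 0,"wx": 0,"wy": 0,"wz": 0},
    {"x": 5,"y": 0,"z": 0,"wx": 0,"wy": 0,"wz": 0},
    {"x": 10,"y": 0,"z": 0,"wx": 0,"wy": 0,"wz": 0},
    {"x": 0,"y": 0,"z": -25,"wx": 0,"wy": 0,"wz": 0},
    {"x": 0,"y": 0,"z": -30,"wx": 0,"wy": 0,"wz": 0},
    {"x": 0,"y": 0,"z": -30,"wx": 0,"wy": 0,"wz": 0},
    {"x": 15,"y": 0,"z": -30,"wx": 0,"wy": 0,"wz": 0},
    {"x": 15,"y": 0,"z": -10,"wx": 0,"wy": 0,"wz": 0},
    {"x": 0,"y": 0,"z": 0,"wx": 0,"wy": 0,"wz": 0},
  ],
)

```text
t: 19.2
ee_pos: [0.5087, -0.0155, 0.1828]
orientation: [0.003, 0.115, 0.993, 0.0]
force: [0.3, -0.1, 0.1]
finger_gap: -0.0
```

Run:
```python
from h import *
s=r.state(); print(s["t"],s["ee_pos"],s["orientation"],s["joint_positions"])
Z=dict(push_face=.054,lever_pivot=.071,lever_ball=.071)
for n in("wrist","scene","side"):
    save(n,n+"4.png"); 
    for k,z in Z.items():
        for q in viewer.place_of(k,n)[:1]: print(n,k,np.round(q["p"],2),np.round(q["point"]),np.round(onz(n,q["point"],z),4))
a=cv2.imread("pics/scene4.png")[100:260,240:440];b=cv2.imread("pics/side4.png")[90:250,220:420]
cv2.imwrite("pics/c4.png",np.hstack([cv2.resize(x,(400,320),interpolation=2) for x in(a,b)]))
```

```text
19.2 [ 0.50867988 -0.01552221  0.18277201] [2.80872142e-03 1.15368582e-01 9.93318741e-01 2.84698982e-04] [-3.05550191e-02  9.81592187e-02 -2.07606479e-01  1.25938511e+00
  9.00303892e-05  2.00698263e-01]
wrist lever_pivot 0.54 [314. 130.] [ 0.4586 -0.0043  0.071 ]
scene push_face 0.64 [351. 176.] [ 0.5665 -0.0275  0.054 ]
scene lever_pivot 0.61 [347. 161.] [ 0.5896 -0.0429  0.071 ]
scene lever_ball 0.74 [316. 160.] [ 0.6348 -0.003   0.071 ]
side push_face 0.96 [329. 158.] [ 0.5629 -0.0348  0.054 ]
side lever_pivot 0.81 [320. 148.] [ 0.5862 -0.0432  0.071 ]
side lever_ball 0.55 [296. 155.] [ 0.6281 -0.0065  0.071 ]
```

View pics/c4.png

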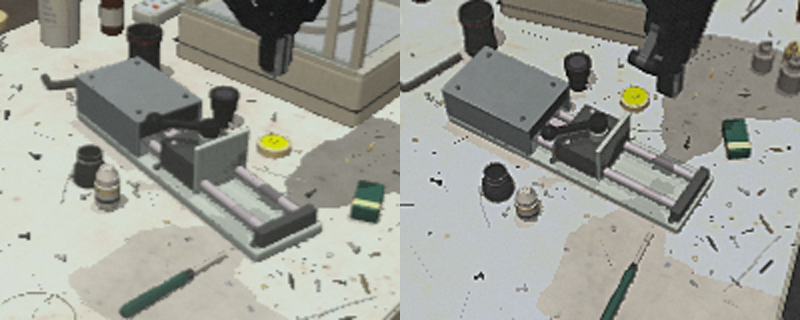

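Crop: the carriage has run up to just before the hood, the lever still points left (ball about (155,118) in the left crop), and all bystanders are undisturbed. Next the tool goes to the left of the ball.

Request:
jog_arm(
  increments=[
    {"x": -31,"y": 21,"z": 0,"wx": 0,"wy": 0,"wz": 0},
    {"x": -31,"y": 21,"z": 0,"wx": 0,"wy": 0,"wz": 0},
    {"x": -32,"y": 22,"z": 0,"wx": 0,"wy": 0,"wz": 0},
    {"x": 0,"y": 0,"z": 0,"wx": 0,"wy": 0,"wz": 0.142},
    {"x": 0,"y": 0,"z": 0,"wx": 0,"wy": 0,"wz": 0.142},
    {"x": 0,"y": 0,"z": 0,"wx": 0,"wy": 0,"wz": 0.142},
    {"x": 0,"y": 0,"z": 0,"wx": 0,"wy": 0,"wz": 0.142},
    {"x": 0,"y": 0,"z": 0,"wx": 0,"wy": 0,"wz": 0.14},
    {"x": 0,"y": 0,"z": 30,"wx": 0,"wy": 0,"wz": 0},
    {"x": 0,"y": 0,"z": 20,"wx": 0,"wy": 0,"wz": 0},
    {"x": 0,"y": 0,"z": 0,"wx": 0,"wy": 0,"wz": 0},
  ],
)

```text
t: 20.9
ee_pos: [0.6139, 0.0248, 0.1275]
orientation: [-0.001, 0.453, 0.892, -0.001]
force: [-1.3, -0.0, 0.9]
finger_gap: -0.002
```

Run:
```python
from h import *
from scipy.spatial.transform import Rotation as Ro
s=r.state();o=s["orientation"];M=Ro.from_quat([*o[1:],o[0]]).as_matrix();print(s["t"],s["ee_pos"],s["joint_positions"],M.round(4))
piv=np.array([.5895,-.0335,.071]); print("pivot in tool",(M.T@(piv-s["ee_pos"])).round(4))
print("balance corner",onz("scene",(415,158),0),onz("scene",(332,118),0))
n="wrist";save(n,"w5.png")
for k in("lever_pivot","lever_ball"):
    for q in viewer.place_of(k,n)[:1]: print(n,k,np.round(q["p"],2),np.round(q["point"]),np.round(onz(n,q["point"],.071),4))
```

```text
20.9 [0.61392394 0.02477389 0.1274667 ] [ 4.03787627e-02  3.19083471e-01 -5.53791431e-02  1.19964422e+00
 -1.03225513e-04  9.80035065e-01] [[-5.901e-01  8.074e-01 -3.300e-03]
 [ 8.074e-01  5.901e-01 -2.000e-04]
 [ 1.800e-03 -2.800e-03 -1.000e+00]]
pivot in tool [-0.0327 -0.0539  0.0566]
balance corner [ 0.55422061 -0.25532248  0.        ] [ 0.82457979 -0.28314654  0.        ]
wrist lever_pivot 0.94 [225. 278.] [ 0.5898 -0.0351  0.071 ]
```

View pics/w5.png

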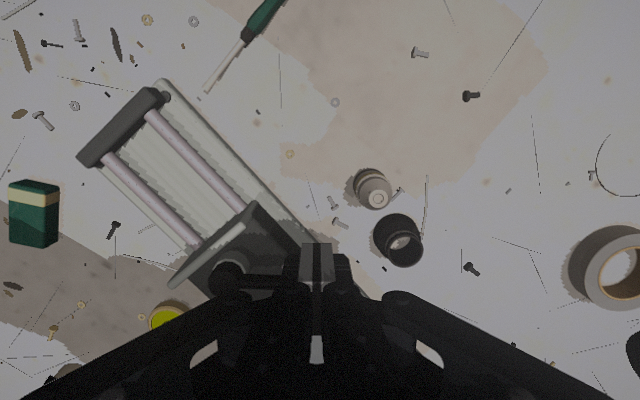

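The wrist view shows the lever hub at (228,278), with the arm running right towards the fingers at (315,275). The hub gives (0.590,-0.035), which agrees with the contact-based pivot. The balance is beyond y=-0.25, so it is clear. I'll descend, close the gap, then sweep.

Request:
jog_arm(
  increments=[
    {"x": 0,"y": 0,"z": 20,"wx": 0,"wy": 0,"wz": 0},
    {"x": 0,"y": 0,"z": 20,"wx": 0,"wy": 0,"wz": 0},
    {"x": 0,"y": 0,"z": 10,"wx": 0,"wy": 0,"wz": 0},
    {"x": 0,"y": 0,"z": 0,"wx": 0,"wy": 0,"wz": 0},
    {"x": -4,"y": 0,"z": 0,"wx": 0,"wy": 0,"wz": 0},
    {"x": -4,"y": 0,"z": 0,"wx": 0,"wy": 0,"wz": 0},
    {"x": -4,"y": 0,"z": 0,"wx": 0,"wy": 0,"wz": 0},
    {"x": 0,"y": 0,"z": 0,"wx": 0,"wy": 0,"wz": 0},
  ],
)

```text
t: 21.85
ee_pos: [0.6237, 0.0146, 0.0814]
orientation: [0.002, 0.453, 0.891, 0.001]
force: [0.2, 0.3, -0.1]
finger_gap: -0.004
```

Request:
jog_arm(
  increments=[
    {"x": -5.6,"y": 1.7,"z": 0,"wx": 0,"wy": 0,"wz": 0.1},
    {"x": -5.6,"y": 1.7,"z": 0,"wx": 0,"wy": 0,"wz": 0.1},
    {"x": -5.6,"y": 1.7,"z": 0,"wx": 0,"wy": 0,"wz": 0.1},
    {"x": -5.6,"y": 1.7,"z": 0,"wx": 0,"wy": 0,"wz": 0.1},
    {"x": 0,"y": 0,"z": 0,"wx": 0,"wy": 0,"wz": 0},
  ],
)

```text
t: 22.35
ee_pos: [0.6398, -0.0017, 0.0811]
orientation: [0.001, 0.621, 0.784, 0.001]
force: [0.5, 0.9, -0.4]
finger_gap: -0.001
```

```bash
cat > st.py <<'E'
from h import *
from scipy.spatial.transform import Rotation as Ro
s=r.state();o=s["orientation"];M=Ro.from_quat([*o[1:],o[0]]).as_matrix();print(s["t"],s["ee_pos"],s["joint_positions"])
piv=np.array([.5895,-.0345,.071]); print("pivot in tool",(M.T@(piv-s["ee_pos"])).round(4),"F tool",(M.T@s["force"]).round(1),"lever angle if parallel",.643-(np.arctan2(M[1,0],M[0,0])-np.pi/2))
E
python3 st.py
```

```text
22.35 [ 0.63976    -0.00170385  0.08106152] [-2.78021066e-03  3.81556308e-01 -7.15653545e-02  1.11464939e+00
  2.65784893e-04  1.33760872e+00]
pivot in tool [-0.0204 -0.0565  0.0099] F tool [0.7 0.7 0.4] lever angle if parallel 0.4125928628522104
```

Request:
jog_arm(
  increments=[
    {"x": 0,"y": 0,"z": 4,"wx": 0,"wy": 0,"wz": 0},
    {"x": -5.6,"y": 1.7,"z": 0,"wx": 0,"wy": 0,"wz": 0.1},
    {"x": -5.6,"y": 1.7,"z": 0,"wx": 0,"wy": 0,"wz": 0.1},
    {"x": -5.6,"y": 1.7,"z": 0,"wx": 0,"wy": 0,"wz": 0.1},
    {"x": -5.6,"y": 1.7,"z": 0,"wx": 0,"wy": 0,"wz": 0.1},
    {"x": 0,"y": 0,"z": 0,"wx": 0,"wy": 0,"wz": 0},
  ],
)

```text
t: 22.95
ee_pos: [0.6477, -0.0233, 0.0765]
orientation: [0.001, 0.764, 0.645, 0.001]
force: [-0.3, 0.5, 0.2]
finger_gap: 0.0
```

```bash
python3 st.py
python3 - <<'E'
from h import *
for n in("scene","side"):save(n,n+"6.png")
a=cv2.imread("pics/scene6.png")[100:260,240:440];b=cv2.imread("pics/side6.png")[90:250,220:420]
cv2.imwrite("pics/c6.png",np.hstack([cv2.resize(x,(400,320),interpolation=2) for x in(a,b)]))
E
```

```text
22.95 [ 0.64773059 -0.02328096  0.07648752] [-3.59326642e-02  3.99898347e-01 -5.51833838e-02  1.11355384e+00
  1.33046428e-05  1.70270007e+00]
pivot in tool [-0.0208 -0.0555  0.0054] F tool [ 0.5 -0.4 -0.2] lever angle if parallel 0.8108360722638339
```

View pics/c6.png

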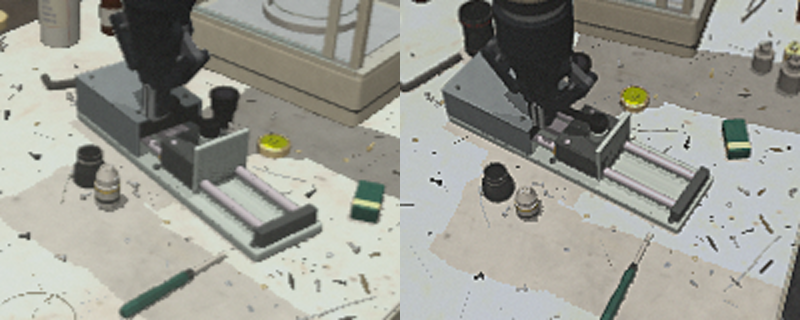

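The fingers are at the hood mouth and the lever no longer sticks out to the left in either view, so it is swinging along. I'll continue.

Request:
jog_arm(
  increments=[
    {"x": -5.6,"y": 1.7,"z": 0,"wx": 0,"wy": 0,"wz": 0.1},
    {"x": -5.6,"y": 1.7,"z": 0,"wx": 0,"wy": 0,"wz": 0.1},
    {"x": -5.6,"y": 1.7,"z": 0,"wx": 0,"wy": 0,"wz": 0.1},
    {"x": -5.6,"y": 1.7,"z": 0,"wx": 0,"wy": 0,"wz": 0.1},
    {"x": -5.6,"y": 1.7,"z": 0,"wx": 0,"wy": 0,"wz": 0.1},
    {"x": -5.6,"y": 1.7,"z": 0,"wx": 0,"wy": 0,"wz": 0.1},
    {"x": 0,"y": 0,"z": 0,"wx": 0,"wy": 0,"wz": 0},
  ],
)

```text
t: 23.75
ee_pos: [0.6433, -0.0576, 0.0769]
orientation: [0.001, 0.92, 0.391, 0.001]
force: [0.8, 0.2, -0.4]
finger_gap: 0.001
```

```bash
python3 st.py
```

```text
23.75 [ 0.64332219 -0.0576244   0.07690327] [-8.92950150e-02  3.95312017e-01 -6.09676476e-02  1.11201447e+00
 -9.11457479e-05  2.24871475e+00]
pivot in tool [-0.0207 -0.0548  0.0058] F tool [0.7 0.4 0.4] lever angle if parallel 1.4102120489518588
```

Request:
jog_arm(
  increments=[
    {"x": -2.8,"y": 0.9,"z": 0,"wx": 0,"wy": 0,"wz": 0.05},
    {"x": -2.8,"y": 0.9,"z": 0,"wx": 0,"wy": 0,"wz": 0.05},
    {"x": -2.8,"y": 0.9,"z": 0,"wx": 0,"wy": 0,"wz": 0.05},
    {"x": -2.8,"y": 0.9,"z": 0,"wx": 0,"wy": 0,"wz": 0.05},
    {"x": -2.8,"y": 0.9,"z": 0,"wx": 0,"wy": 0,"wz": 0.05},
    {"x": -2.8,"y": 0.9,"z": 0,"wx": 0,"wy": 0,"wz": 0.05},
    {"x": 0,"y": 0,"z": 0,"wx": 0,"wy": 0,"wz": 0},
  ],
)

```text
t: 24.45
ee_pos: [0.6338, -0.072, 0.0769]
orientation: [0.0, 0.968, 0.25, 0.001]
force: [1.6, 0.7, -0.0]
finger_gap: -0.001
```

```bash
python3 st.py; python3 st.py
```

```text
24.45 [ 0.63378714 -0.07195636  0.07690724] [-1.13064214e-01  3.80661388e-01 -8.22997441e-02  1.10527978e+00
  3.24739655e-05  2.52311956e+00]
pivot in tool [-0.0206 -0.0542  0.0058] F tool [1.8 0.1 0. ] lever angle if parallel 1.7083858811779027
24.45 [ 0.63378714 -0.07195636  0.07690724] [-1.13064214e-01  3.80661388e-01 -8.22997441e-02  1.10527978e+00
  3.24739655e-05  2.52311956e+00]
pivot in tool [-0.0206 -0.0542  0.0058] F tool [1.8 0.1 0. ] lever angle if parallel 1.7083858811779027
```

Request:
jog_arm(
  increments=[
    {"x": 3,"y": 0,"z": 0,"wx": 0,"wy": 0,"wz": 0},
    {"x": 8,"y": 0,"z": 0,"wx": 0,"wy": 0,"wz": 0},
    {"x": 8,"y": 0,"z": 0,"wx": 0,"wy": 0,"wz": 0},
    {"x": 0,"y": 0,"z": -30,"wx": 0,"wy": 0,"wz": 0},
    {"x": 0,"y": 0,"z": -40,"wx": 0,"wy": 0,"wz": 0},
    {"x": 0,"y": 0,"z": -40,"wx": 0,"wy": 0,"wz": 0},
    {"x": -30,"y": 0,"z": -10,"wx": 0,"wy": 0,"wz": 0},
    {"x": -40,"y": 0,"z": 0,"wx": 0,"wy": 0,"wz": 0},
    {"x": -40,"y": 0,"z": 0,"wx": 0,"wy": 0,"wz": 0},
    {"x": -40,"y": 0,"z": 0,"wx": 0,"wy": 0,"wz": 0},
    {"x": 0,"y": 0,"z": 0,"wx": 0,"wy": 0,"wz": 0},
  ],
)

```text
t: 25.55
ee_pos: [0.5156, -0.1362, 0.1971]
orientation: [0.0, 0.969, 0.248, 0.0]
force: [-0.1, 0.1, -0.3]
finger_gap: -0.0
```

Run:
```python
from h import *
Z=dict(push_face=.054,lever_pivot=.071,lever_ball=.071)
for n in("wrist","scene","side"):
    save(n,n+"7.png"); P={}
    for k,z in Z.items():
        for q in viewer.place_of(k,n)[:1]: P[k]=onz(n,q["point"],z); print(n,k,np.round(q["p"],2),np.round(q["point"]),P[k].round(4))
    if "lever_ball" in P and "lever_pivot" in P:
        d=P["lever_ball"]-P["lever_pivot"]; print("lever angle",np.radians(50)-.228-np.arctan2(d[1],d[0]),np.hypot(*d[:2]))
a=cv2.imread("pics/wrist7.png");b=cv2.imread("pics/side7.png")[90:250,220:420]
cv2.imwrite("pics/c7.png",np.hstack([cv2.resize(x,(400,300),interpolation=2) for x in(a,b)]))
```

```text
wrist push_face 0.85 [227.  65.] [ 0.5711 -0.0294  0.054 ]
wrist lever_pivot 0.97 [240.  38.] [ 0.5927 -0.0338  0.071 ]
wrist lever_ball 0.59 [322.  34.] [ 0.6218 -0.0814  0.071 ]
lever angle 1.6650008873075288 0.05575829457025839
scene lever_pivot 0.56 [347. 160.] [ 0.5917 -0.0456  0.071 ]
scene lever_ball 0.52 [346. 146.] [ 0.6272 -0.0877  0.071 ]
lever angle 1.5151154848376174 0.05497427865603103
side push_face 0.84 [328. 158.] [ 0.5664 -0.033   0.054 ]
side lever_pivot 0.57 [322. 150.] [ 0.5794 -0.0364  0.071 ]
side lever_ball 0.73 [315. 131.] [ 0.6128 -0.0847  0.071 ]
lever angle 1.610699140692459 0.05865843171992825
```

View pics/c7.png

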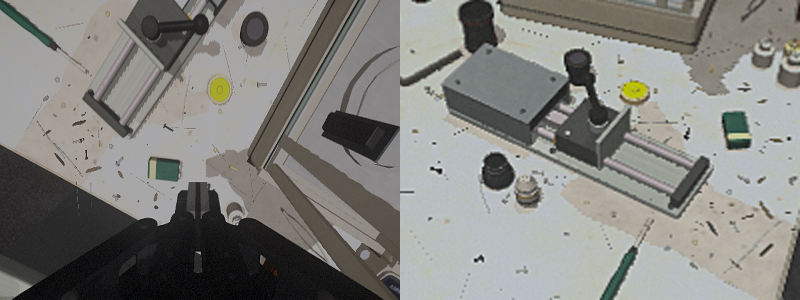

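The left crop shows the lever pointing to the far side, with its ball at (200,22). The right crop shows the same, with the carriage still close to the hood and the bystanders in place. The arm is clear, so I'm handing in.

```bash
python3 -c "
from h import *
print(r.state()['force'],r.hand_in())"
```

```text
the job is handed in; nothing more can be done
[-0.71961857 -0.27291467  0.49483616] None
```

I finished the job and handed it in at about 26 s of robot time, out of the 58 s allowed. The carriage is against the stop and the clamp lever is over on the other side.

- **Breaking free:** With the jaws shut, I pushed the plate slowly. The carriage came loose at about 14 N and then ran at about 4–5 N.
- **End stop:** I advanced in 3–4 mm steps until the push force rose to about 10 N at roughly 78 mm of travel. That puts an estimated 5–6 N on the stop, well under the 13 N limit. I then backed off gently.
- **Clamp lever:** I swung the ball clockwise around its pivot with at most about 2 N showing at each check. The finger pose put the lever at about 1.71 rad. The cameras afterwards gave 1.67 (wrist), 1.61 (side) and 1.52 (scene), all past the 1.4 needed to count as clamped. I did not push it into its 1.75 end.

**Last checks:** The things around the unit looked undisturbed, and the arm stood clear with no real force on it. The camera position of the carriage matched the earlier contact position to within 2–3 mm. That is too coarse to confirm the force left on the stop. I judge it to be about 2–3 N from the forces during the push, but did not measure it.

**Disagreements:**
- The first move call was refused because some rows left out keys.
- Joint 6 ran into its range limit on the way in, so I worked with the tool turned half round.
- The scene camera's position for the lever pivot was about 1 cm off the wrist camera's, so I relied on the wrist camera and the contact position.

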